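# Rotate the topping tubs at the burger station

## Robot

A 6-joint arm with a two-finger parallel gripper is mounted at the origin on the work surface. World frame = base frame: x ahead of the robot, y to its left, z up, the work surface at z = 0. Lengths are in m, angles in rad, forces in N, time in s.
With the tool pointing down it reaches from about 0.275 to 0.725 m from the base axis. Payload 5.6 kg.
Tool frame: the origin (TCP) lies at the very end of the fingers, on their centre line; the grasp point (between the pads) lies 19 mm behind it (ctrl.grip_depth is the distance from the TCP to the grasp point, in m); z points along the fingers, y is the line along which they close (so a half turn about z gives the same grasp; the last joint's range is limited). The gripper opens to 85 mm and grips with 20 to 120 N. Pads are 22 mm wide; open, the fingers measure 114 mm over their backs; the gripper's body (76 mm by 85 mm) begins 54 mm behind the grasp point. The pads swing forward as they close: fully open they stand 13 mm farther back than shut.
Start: joints at [1.507, 0.255, 0.108, 0, -1.424, -0.285], TCP at [0.188, 0.517, 0.231] pointing down, gripper open.
Joint ranges: [-2.95, 2.95], [-1.21, 1.97], [-1.09, 1.5], [-2.87, 1.71], [-2.94, -0.07], [-3.05, 3.05]. Speed limits (rad/s): [2.57, 2.57, 3.14, 3.14, 3.14, 3.14].

## Interface

Orientations are given as a rotation vector (axis times angle).
In Python, from workcell import ctrl gives the robot as it stands.
- The arm moves only by the tool jog_arm, never from a script. Its argument "rows" is a list of rows, each a list of 7 numbers: the opening, from 0 (shut) to 1 (fully open), then the shift along the world's x, y, z in m, then the turn, a rotation vector about the world's x, y, z in rad. In form: [[gripper, tx, ty, tz, ax, ay, az], ...]. A call has 1 to 5 rows; each row shifts and turns the commanded pose from where the row before left it; what a row does not reach is not made up. A row lasts 1/10 s, in which the tool goes at most 50 mm and 8.59 degrees, less where a joint would pass 70% of its speed; a pose out of reach is approached as far as the arm can. A call is refused whole if a number of a shift passes 0.05 or a number of a turn 0.15, either way. A call with a gripper value outside its range is refused whole. The fingers move at their own pace and stop on an object; "force" is the grip in N (left out, the last holds). Time passes only in rows, so rows that do not move let the fingers close. It gives the time, the measured TCP pose, the force, the opening and the grip force at its end, in the units of the state.
- ctrl.sense(): the state, without advancing time (a new reading comes with each control period).
- ctrl.grab_frame(name): name is "side" or "top"; returns a dict with "frame" (480x640x3 uint8, red, green, blue), "camera_matrix" (3x3 intrinsics, pixels), "extrinsics" (4x4, takes a point from camera to world coordinates). Camera axes: x right, y down, z forward; pixel columns grow to the right and rows downward; lengths in m; the calibration is good to about 2 mm. A picture is of the moment at which its call begins. There is no depth.
- ctrl.job_done(): hands the job in; it is judged then, once.
The state is a dict: "time": time; "q": joint angles; "dq": joint speeds; "joint_torque": joint torques, N m; "ee_pos": TCP position; "orientation": TCP orientation; "wrist_force": force on the tool from outside, world axes, zero at the start; "moment": the same for the moment, N m; "opening": finger opening in m; "grip_force": force on a finger pad.
Only numpy, scipy, OpenCV 4.12 (cv2) and the standard library are available. Lean on these libraries where they do the work, as an engineer would, in place of code of your own. Each camera call takes 0.05 s, during which the arm holds its last target. There are 200 camera calls.

## Task

Move the topping tubs round in their frame, sliding one at a time and never lifting them: first the red tub into the empty orange place, then the yellow tub into the place red has left, then the green tub into the place yellow has left. Slide each one fully home until you feel the rubber stop bar ahead of it, and before letting go press it there for half a second with about 8 N, never more than 15 N. Leave the other things on the counter where they are.

Things in the scene. Friction and masses are not known exactly. Their poses are not given: they have to be found in the camera images.
- frame: square aluminium guide frame fixed to the counter, 224 x 224 mm outside, walls 8 mm thick, 40 mm high, open on top; 2 x 2 tub places without dividers, one empty. Origin: its centre at counter height; x and y parallel to its walls (x away from the robot at yaw 0), z up. A tub slid from one place to the next travels 84 to 96 mm before it meets a stop bar, with 0.3 to 2 N of friction
- bars (a point): frame's centre, 41 mm up: mid-height of four black rubber stop bars, one inside each wall, 150 mm long, 30 to 52 mm high, which meet the lids' edges. Each bar's face stands anywhere from 81 to 93 mm from this centre; that setting is not measured and must be felt. A bar yields like a stiff spring, 9 N per mm, 5 mm at most, and pushes the tub back as much when let go
- red_tub: square white topping tub with a red lid, loose, about 0.25 to 0.5 kg, standing on the counter inside the frame, its sides parallel to the frame's. Origin: centre of its underside; z up. Tub 70 x 70 x 42 mm high, lid 76 x 76 mm from 42 to 52 mm high, square grip knob 20 x 20 mm (sides parallel to the lid's) on the lid's centre from 52 to 80 mm high
- yellow_tub: square white topping tub with a yellow lid, loose, about 0.25 to 0.5 kg, standing on the counter inside the frame, its sides parallel to the frame's. Origin: centre of its underside; z up. Tub 70 x 70 x 42 mm high, lid 76 x 76 mm from 42 to 52 mm high, square grip knob 20 x 20 mm (sides parallel to the lid's) on the lid's centre from 52 to 80 mm high
- green_tub: square white topping tub with a green lid, loose, about 0.25 to 0.5 kg, standing on the counter inside the frame, its sides parallel to the frame's. Origin: centre of its underside; z up. Tub 70 x 70 x 42 mm high, lid 76 x 76 mm from 42 to 52 mm high, square grip knob 20 x 20 mm (sides parallel to the lid's) on the lid's centre from 52 to 80 mm high
- mark: orange square inlay 74 x 74 mm, flat on the floor of the place that is empty at the start (the serving place); origin at its centre, axes as the frame. It does not hinder sliding. The yellow tub starts diagonally across from it; the red and the green tub in the two places beside it
- place_near_right (a point): centre, at counter height, of the frame's near right place (-41 mm in the frame's x, -41 mm in its y); a tub slid home against a bar rests 2 to 14 mm further out towards that bar
- place_far_left (a point): centre, at counter height, of the frame's far left place (+41 mm in the frame's x, +41 mm in its y); a tub slid home against a bar rests 2 to 14 mm further out towards that bar
- place_near_left (a point): centre, at counter height, of the frame's near left place (-41 mm in the frame's x, +41 mm in its y); a tub slid home against a bar rests 2 to 14 mm further out towards that bar
- place_far_right (a point): centre, at counter height, of the frame's far right place (+41 mm in the frame's x, -41 mm in its y); a tub slid home against a bar rests 2 to 14 mm further out towards that bar
- bowl: bystander: blue ceramic bowl, 110 mm across, 55 mm high, beside the frame; origin under its centre
- crumb_scoop: bystander: flat scoop with wooden handle, 150 mm long, 40 mm wide, 8 mm high, lying beside the frame; origin about mid-length, underside
- cheese_pack: bystander: yellow cheese pack 90 x 160 x 30 mm high, beyond the frame; origin under its centre
- bun: bystander: burger bun, 104 mm across, 52 mm high, on the wooden board; origin under its centre
- sauce: bystander: red sauce bottle, 56 mm across, 150 mm high; origin under its centre
- pan: bystander: black frying pan 220 mm across, 45 mm high, handle reaching 260 mm from its centre; origin under the pan's centre
- pickle_jar: bystander: green glass jar, 70 mm across, 100 mm high; origin under its centre

How it is judged:
By the outcome, as a careful person would: the job done as asked, in the order asked, and still so for the second after the job is handed in, with the robot touching nothing.
It also fails if it takes over 61 s, if anything falls off the work surface, if the arm or the gripper's body presses on something with over 40 N, if the wrist force passes 120 N, or if a joint passes its speed limit or range.

## Working session

There is one attempt and no reset: what is moved stays moved. The work goes in short steps, Python scripts to look and compute and a tool call to move; the robot and the scene stay as the last step left them, time stands still between calls to the robot, and variables do not carry over. Pictures are saved under pics/ and viewed, at most 10 in all, crops included, and the job is handed in when it is done.

Besides the shell and the picture viewer there is one more tool, called as name(argument=value, ...) on one line, values as JSON. jog_arm: Moves the arm, as the interface text tells. Its arguments: {"type":"object","properties":{"rows":{"type":"array"},"force":{"type":"number"}},"required":["rows"]}

```bash
mkdir -p pics
cat > h.py <<'E'
from workcell import ctrl
import cv2, numpy as np
def grab(n):
    f=ctrl.grab_frame(n); return f["frame"],np.array(f["camera_matrix"]),np.array(f["extrinsics"])
def ray(uv,K,T,z):
    d=T[:3,:3]@np.linalg.solve(K,[uv[0],uv[1],1]); o=T[:3,3]
    return o+d*(z-o[2])/d[2]
E
python3 - <<'E'
from h import *
s=ctrl.sense(); print({k:np.round(v,3).tolist() for k,v in s.items()})
for n in("top","side"):
    f,K,T=grab(n); cv2.imwrite(f"pics/{n}0.png",f[:,:,::-1]); np.savez(f"{n}0.npz",f=f,K=K,T=T); print(n,K.round(1).tolist(),T.round(3).tolist())
E
```

```text
{'time': 0.0, 'q': [1.507, 0.256, 0.107, -0.001, -1.424, -0.285], 'dq': [0.001, -0.001, -0.0, 0.0, -0.001, -0.002], 'joint_torque': [0.001, -38.664, 23.794, 5.365, -0.006, -0.0], 'ee_pos': [0.188, 0.516, 0.23], 'orientation': [3.092, -0.545, -0.0], 'wrist_force': [0.93, -0.531, -0.17], 'moment': [-0.008, 0.051, 0.013], 'grip_force': 0.0, 'opening': 0.085}
top [[573.3, 0.0, 319.2], [0.0, 573.3, 238.0], [0.0, 0.0, 1.0]] [[-0.007, -0.996, 0.087, 0.388], [-1.0, 0.006, -0.013, 0.017], [0.013, -0.087, -0.996, 1.717], [0.0, 0.0, 0.0, 1.0]]
side [[433.1, 0.0, 321.4], [0.0, 433.1, 239.5], [0.0, 0.0, 1.0]] [[0.885, -0.331, 0.326, 0.172], [-0.465, -0.648, 0.603, -0.681], [0.012, -0.686, -0.728, 0.931], [0.0, 0.0, 0.0, 1.0]]
```

View pics/top0.png

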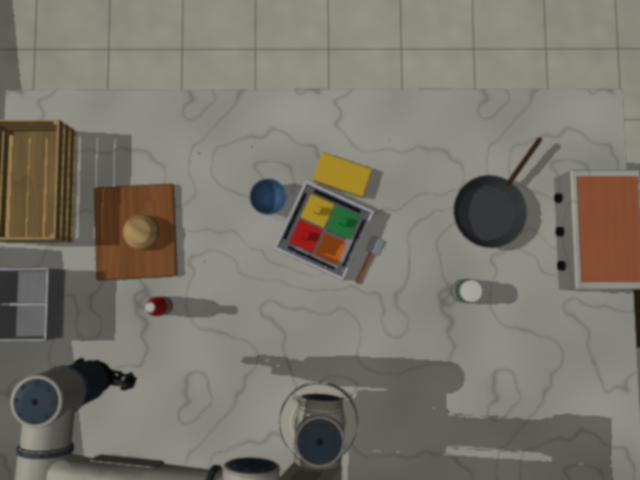

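View pics/side0.png

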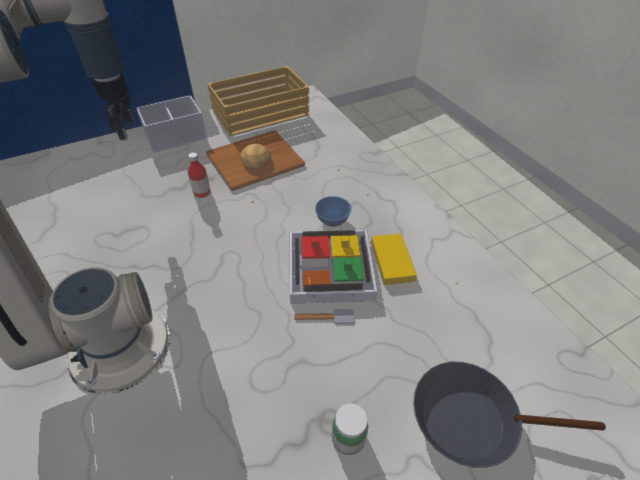

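The top view shows the frame around (325,228), yawed about -20°: red (306,236) near left, yellow (318,210) far left, green (344,220) far right, orange (330,246) near right. The side view agrees, with nothing blocking it.

```bash
cat > m.py <<'E'
from h import *
R={'red':[((0,130,110),(5,255,255)),((172,130,110),(179,255,255))],'yellow':[((20,130,100),(34,255,255))],'green':[((50,100,60),(80,255,255))],'orange':[((6,150,90),(15,255,255))]}
W={'top':(270,175,385,285),'side':(285,222,372,305)}
def meas(n,f,K,T,verbose=True):
    x0,y0,x1,y1=W[n]; S=4
    big=cv2.resize(f[y0:y1,x0:x1],None,fx=S,fy=S,interpolation=cv2.INTER_CUBIC)
    hsv=cv2.cvtColor(big,cv2.COLOR_RGB2HSV); out={}
    for c,rs in R.items():
        m=sum(cv2.inRange(hsv,np.array(a),np.array(b)) for a,b in rs)
        m=cv2.morphologyEx(m,cv2.MORPH_OPEN,np.ones((9,9)));m=cv2.morphologyEx(m,cv2.MORPH_CLOSE,np.ones((15,15)))
        cs,_=cv2.findContours(m,cv2.RETR_EXTERNAL,cv2.CHAIN_APPROX_NONE)
        if not cs: continue
        k=max(cs,key=cv2.contourArea)[:,0,:]
        z=.0 if c=='orange' else .052
        P=np.array([ray(((p[0]+.5)/S-.5+x0,(p[1]+.5)/S-.5+y0),K,T,z)[:2] for p in k])
        r=cv2.minAreaRect((P*1000).astype(np.float32)); out[c]=r
        cv2.drawContours(big,[k[:,None]],-1,(255,255,255),1)
        if verbose: print(n,c,np.round(r[0],1),np.round(r[1],1),round(r[2],1))
    return out,big
E
python3 - <<'E'
from m import *
bs=[]
for n in W:
    d=np.load(f'{n}0.npz'); o,b=meas(n,d['f'],d['K'],d['T']); bs.append(cv2.resize(b,(400,400)))
cv2.imwrite('pics/seg.png',np.hstack(bs)[:,:,::-1])
E
```

```text
top red [540.3  36.1] [75.8 76.1] 65.1
top yellow [688.7 -70.5] [165.1  63.3] 89.8
top green [579.8 -72.8] [74.9 75.7] 65.0
top orange [506.2 -38.4] [70.6 70.4] 65.0
side red [539.3  33.8] [79.3 74.4] 65.3
side yellow [612.7  -1.6] [82. 76.] 65.0
side green [578.7 -74.9] [76.  74.6] 65.1
side orange [511.2 -26.9] [46.1 70.4] 65.0
```

View pics/seg.png

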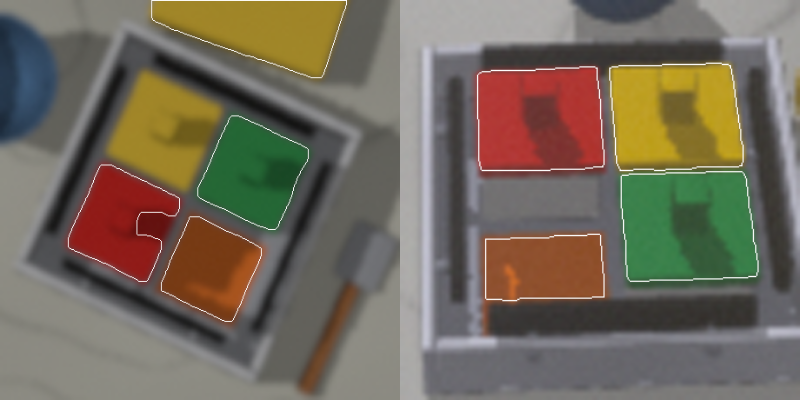

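Yaw is -25° (frame x = (.906,-.423), y = (.423,.906)). Positions in mm: red (540,35), yellow about (613,-1), green (579,-73), mark (506,-38). Moving above red.

jog_arm(rows=[[0.6, 0.0235, -0.032, 0, 0, 0, -0.03], [0.6, 0.0235, -0.032, 0, 0, 0, -0.03], [0.6, 0.0235, -0.032, 0, 0, 0, -0.027], [0.6, 0.0235, -0.032, 0, 0, 0, 0], [0.6, 0.0235, -0.032, 0, 0, 0, 0]], force=60)

```text
time: 0.6
ee_pos: [0.3059, 0.3553, 0.231]
orientation: [3.067, -0.679, -0.0]
wrist_force: [1.3, 0.7, 0.4]
opening: 0.0513
grip_force: 0.0
```

jog_arm(rows=[[0.6, 0.0235, -0.032, 0, 0, 0, 0], [0.6, 0.0235, -0.032, 0, 0, 0, 0], [0.6, 0.0235, -0.032, 0, 0, 0, 0], [0.6, 0.0235, -0.032, 0, 0, 0, 0], [0.6, 0.0235, -0.032, 0, 0, 0, 0]])

```text
time: 1.1
ee_pos: [0.4234, 0.1953, 0.2311]
orientation: [3.067, -0.679, -0.001]
wrist_force: [0.7, 0.2, 0.0]
opening: 0.0511
grip_force: 0.0
```

jog_arm(rows=[[0.6, 0.0235, -0.032, 0, 0, 0, 0], [0.6, 0.0235, -0.032, 0, 0, 0, 0], [0.6, 0.0235, -0.032, 0, 0, 0, 0], [0.6, 0.0235, -0.032, -0.03, 0, 0, 0], [0.6, 0.0235, -0.032, -0.03, 0, 0, 0]])

```text
time: 1.6
ee_pos: [0.5416, 0.0356, 0.1709]
orientation: [-3.066, 0.679, -0.002]
wrist_force: [1.0, 1.0, -0.7]
opening: 0.0512
grip_force: 0.0
```

jog_arm(rows=[[0.6, 0, 0, -0.02, 0, 0, 0], [0.6, 0, 0, -0.02, 0, 0, 0], [0.6, 0, 0, 0, 0, 0, 0]])

```text
time: 1.9
ee_pos: [0.5382, 0.0361, 0.1279]
orientation: [3.064, -0.681, -0.01]
wrist_force: [-0.8, 0.3, -0.4]
opening: 0.0514
grip_force: 0.0
```

jog_arm(rows=[[0.6, 0, -0.001, -0.02, 0, 0, 0], [0.6, 0, 0, -0.02, 0, 0, 0], [0.6, 0, 0, -0.02, 0, 0, 0], [0.6, 0, 0, -0.013, 0, 0, 0], [0.6, 0, 0, 0, 0, 0, 0]])

```text
time: 2.4
ee_pos: [0.5395, 0.036, 0.0575]
orientation: [3.066, -0.678, -0.004]
wrist_force: [-0.3, 0.6, 0.5]
opening: 0.0514
grip_force: 0.0
```

jog_arm(rows=[[0, 0, 0, 0, 0, 0, 0], [0, 0, 0, 0, 0, 0, 0], [0, 0, 0, 0, 0, 0, 0], [0, 0, 0, 0, 0, 0, 0]])

```text
time: 2.8
ee_pos: [0.5416, 0.0362, 0.06]
orientation: [-3.066, 0.678, -0.005]
wrist_force: [-0.6, 1.0, 5.3]
opening: 0.0185
grip_force: 61.0
```

Run:
```python
from m import *
for i in range(3):
    s=ctrl.sense(); print(s['time'],np.round(s['ee_pos'],4),np.round(s['wrist_force'],1),np.round(s['moment'],2),s['opening']); 
    if i==2: break
    f,K,T=grab('side')
meas('side',f,K,T)
b=cv2.resize(f[200:320,260:420],None,fx=4,fy=4,interpolation=cv2.INTER_CUBIC); cv2.imwrite('pics/g1.png',b[:,:,::-1])
```

```text
2.8 [0.5416 0.0362 0.06  ] [-0.6  1.   5.3] [0.31 0.44 0.01] 0.018520217771340733
2.85 [0.5416 0.0362 0.0599] [-1.   1.1  4.8] [ 0.28  0.36 -0.01] 0.018863976369446582
2.9 [0.5416 0.0362 0.06  ] [-2.   1.3  6.8] [0.27 0.47 0.  ] 0.01859581337705526
side red [539.8  34.7] [81.  74.5] 64.7
side yellow [612.7  -1.6] [82.1 76. ] 65.0
side green [579.3 -75.5] [76.9 73.3] 65.5
side orange [511.3 -26.9] [46.3 70.4] 64.8
```

View pics/g1.png

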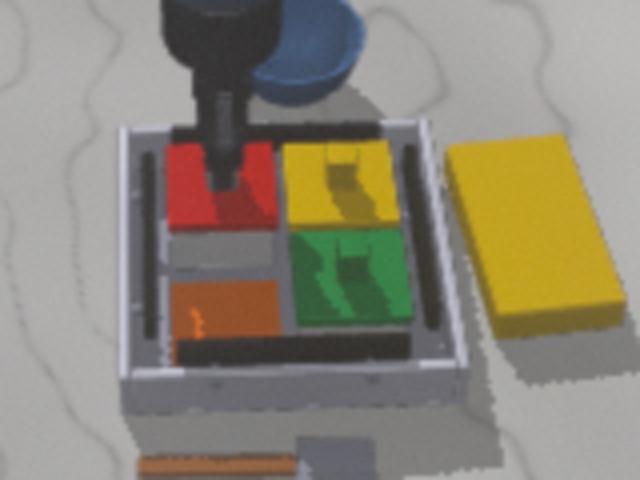

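The fingers hold red's knob at (222,180) and nothing else has moved. I'll ease off the downward press a little first.

jog_arm(rows=[[0, 0, 0, 0.0005, 0, 0, 0], [0, 0, 0, 0, 0, 0, 0]])

```text
time: 3.1
ee_pos: [0.5416, 0.0362, 0.06]
orientation: [-3.066, 0.678, -0.004]
wrist_force: [0.8, 0.9, 6.0]
opening: 0.0187
grip_force: 61.0
```

jog_arm(rows=[[0, -0.0042, -0.0091, 0, 0, 0, 0], [0, -0.0042, -0.0091, 0, 0, 0, 0], [0, 0, 0, 0, 0, 0, 0]])

```text
time: 3.4
ee_pos: [0.5327, 0.017, 0.06]
orientation: [-3.067, 0.679, -0.003]
wrist_force: [-0.4, -1.9, 6.5]
opening: 0.0185
grip_force: 61.1
```

jog_arm(rows=[[0, -0.0063, -0.0136, 0.0005, 0, 0, 0], [0, -0.0063, -0.0136, 0.0005, 0, 0, 0], [0, -0.0063, -0.0136, 0, 0, 0, 0], [0, 0, 0, 0, 0, 0, 0]])

```text
time: 3.8
ee_pos: [0.5118, -0.0254, 0.06]
orientation: [3.066, -0.681, -0.001]
wrist_force: [-0.4, -3.0, 4.7]
opening: 0.0183
grip_force: 60.8
```

jog_arm(rows=[[0, -0.0032, -0.0068, 0, 0, 0, 0], [0, -0.0021, -0.0045, 0, 0, 0, 0], [0, 0, 0, 0, 0, 0, 0]])

```text
time: 4.1
ee_pos: [0.5077, -0.0352, 0.0599]
orientation: [3.067, -0.679, 0.0]
wrist_force: [-0.6, -1.0, 5.1]
opening: 0.0187
grip_force: 60.9
```

jog_arm(rows=[[0, -0.0013, -0.0027, 0, 0, 0, 0], [0, 0, 0, 0, 0, 0, 0]])

```text
time: 4.3
ee_pos: [0.5068, -0.0372, 0.0599]
orientation: [3.067, -0.679, 0.001]
wrist_force: [1.9, -1.2, 5.5]
opening: 0.0186
grip_force: 60.8
```

jog_arm(rows=[[0, -0.0008, -0.0018, 0, 0, 0, 0], [0, 0, 0, 0, 0, 0, 0]])

```text
time: 4.5
ee_pos: [0.5061, -0.0388, 0.06]
orientation: [-3.067, 0.679, -0.001]
wrist_force: [1.4, 2.0, 5.6]
opening: 0.0185
grip_force: 60.9
```

jog_arm(rows=[[0, -0.0004, -0.0009, 0, 0, 0, 0], [0, 0, 0, 0, 0, 0, 0]])

```text
time: 4.7
ee_pos: [0.5057, -0.0396, 0.06]
orientation: [-3.067, 0.679, -0.001]
wrist_force: [1.3, 2.6, 5.1]
opening: 0.0186
grip_force: 60.9
```

jog_arm(rows=[[0, -0.0004, -0.0009, 0, 0, 0, 0], [0, 0, 0, 0, 0, 0, 0]])

```text
time: 4.9
ee_pos: [0.5052, -0.0405, 0.06]
orientation: [-3.067, 0.679, -0.001]
wrist_force: [1.1, 1.7, 3.8]
opening: 0.0185
grip_force: 60.9
```

jog_arm(rows=[[0, -0.0004, -0.0009, 0, 0, 0, 0], [0, 0, 0, 0, 0, 0, 0]])

```text
time: 5.1
ee_pos: [0.5048, -0.0414, 0.0599]
orientation: [-3.067, 0.679, -0.001]
wrist_force: [0.9, 1.3, 5.1]
opening: 0.0188
grip_force: 60.9
```

jog_arm(rows=[[0, -0.0004, -0.0009, 0, 0, 0, 0], [0, 0, 0, 0, 0, 0, 0]])

```text
time: 5.3
ee_pos: [0.5044, -0.0423, 0.0599]
orientation: [-3.067, 0.679, -0.001]
wrist_force: [1.0, 1.9, 5.4]
opening: 0.0186
grip_force: 61.0
```

```bash
cat > s.py <<'E'
from h import *
import sys
x=np.array([.906,-.423,0]);y=np.array([.423,.906,0])
F=[]
for i in range(int(sys.argv[1]) if len(sys.argv)>1 else 1):
    if i: grab('top')
    s=ctrl.sense(); F.append(s['wrist_force'])
F=np.array(F); print(s['time'],'frame Fx %.1f Fy %.1f Fz %.1f'%((F@x).mean(),(F@y).mean(),F[:,2].mean()),'std',(F@y).std().round(1),np.round(s['ee_pos'],4),np.round(s['moment'],2))
E
python3 s.py 4
```

```text
5.45 frame Fx 0.1 Fy 1.6 Fz 5.3 std 0.4 [ 0.5044 -0.0423  0.0599] [ 0.62 -0.39  0.04]
```

jog_arm(rows=[[0, -0.0004, -0.0008, 0, 0, 0, 0], [0, 0, 0, 0, 0, 0, 0]])

```text
time: 5.65
ee_pos: [0.504, -0.0431, 0.0599]
orientation: [-3.067, 0.679, -0.001]
wrist_force: [0.5, 1.3, 4.8]
opening: 0.0187
grip_force: 60.9
```

jog_arm(rows=[[0, -0.0003, -0.0006, 0, 0, 0, 0], [0, 0, 0, 0, 0, 0, 0]])

```text
time: 5.85
ee_pos: [0.5037, -0.0437, 0.0599]
orientation: [-3.067, 0.679, -0.001]
wrist_force: [0.9, 1.6, 5.0]
opening: 0.0187
grip_force: 60.9
```

jog_arm(rows=[[0, -0.0002, -0.0004, 0, 0, 0, 0], [0, 0, 0, 0, 0, 0, 0]])

```text
time: 6.05
ee_pos: [0.5036, -0.0441, 0.0599]
orientation: [-3.067, 0.679, -0.001]
wrist_force: [1.5, 2.1, 5.2]
opening: 0.0187
grip_force: 60.9
```

jog_arm(rows=[[0, -0.0003, -0.0006, 0, 0, 0, 0], [0, 0, 0, 0, 0, 0, 0]])

```text
time: 6.25
ee_pos: [0.5033, -0.0447, 0.06]
orientation: [-3.067, 0.679, -0.001]
wrist_force: [1.1, 2.5, 4.5]
opening: 0.0184
grip_force: 60.9
```

jog_arm(rows=[[0, -0.0002, -0.0005, 0, 0, 0, 0], [0, 0, 0, 0, 0, 0, 0]])

```text
time: 6.45
ee_pos: [0.503, -0.0451, 0.06]
orientation: [-3.067, 0.679, -0.001]
wrist_force: [0.8, 2.1, 6.4]
opening: 0.0186
grip_force: 60.9
```

jog_arm(rows=[[0, -0.0003, -0.0006, 0, 0, 0, 0], [0, 0, 0, 0, 0, 0, 0]])

```text
time: 6.65
ee_pos: [0.5027, -0.0458, 0.0599]
orientation: [-3.067, 0.679, -0.001]
wrist_force: [1.2, 1.0, 5.5]
opening: 0.0188
grip_force: 60.9
```

jog_arm(rows=[[0, -0.0002, -0.0005, 0, 0, 0, 0], [0, 0, 0, 0, 0, 0, 0]])

```text
time: 6.85
ee_pos: [0.5025, -0.0462, 0.0599]
orientation: [-3.067, 0.679, -0.001]
wrist_force: [0.2, 1.9, 5.7]
opening: 0.0188
grip_force: 60.9
```

jog_arm(rows=[[0, -0.0003, -0.0006, 0, 0, 0, 0], [0, 0, 0, 0, 0, 0, 0]])

```text
time: 7.05
ee_pos: [0.5023, -0.0469, 0.06]
orientation: [-3.067, 0.679, -0.001]
wrist_force: [1.2, 2.1, 6.1]
opening: 0.0188
grip_force: 60.9
```

jog_arm(rows=[[0, -0.0003, -0.0006, 0, 0, 0, 0], [0, 0, 0, 0, 0, 0, 0]])

```text
time: 7.25
ee_pos: [0.502, -0.0475, 0.0599]
orientation: [-3.067, 0.679, -0.001]
wrist_force: [0.6, 1.7, 5.2]
opening: 0.0187
grip_force: 60.9
```

jog_arm(rows=[[0, -0.0003, -0.0006, 0, 0, 0, 0], [0, 0, 0, 0, 0, 0, 0]])

```text
time: 7.45
ee_pos: [0.5017, -0.0481, 0.06]
orientation: [-3.067, 0.679, -0.001]
wrist_force: [0.9, 2.2, 4.5]
opening: 0.0186
grip_force: 60.9
```

jog_arm(rows=[[0, -0.0003, -0.0006, 0, 0, 0, 0], [0, 0, 0, 0, 0, 0, 0]])

```text
time: 7.65
ee_pos: [0.5013, -0.0487, 0.0599]
orientation: [-3.067, 0.679, -0.001]
wrist_force: [1.7, 1.4, 5.8]
opening: 0.0187
grip_force: 60.9
```

jog_arm(rows=[[0, -0.0003, -0.0006, 0, 0, 0, 0], [0, 0, 0, 0, 0, 0, 0]])

```text
time: 7.85
ee_pos: [0.5011, -0.0493, 0.06]
orientation: [-3.067, 0.679, -0.001]
wrist_force: [1.2, 2.2, 5.3]
opening: 0.0191
grip_force: 60.9
```

jog_arm(rows=[[0, -0.0003, -0.0006, 0, 0, 0, 0], [0, 0, 0, 0, 0, 0, 0]])

```text
time: 8.05
ee_pos: [0.5008, -0.0499, 0.06]
orientation: [-3.067, 0.679, -0.001]
wrist_force: [1.5, 2.7, 5.8]
opening: 0.0184
grip_force: 60.9
```

```bash
python3 s.py 2
python3 - <<'E'
from m import *
f,K,T=grab('top');meas('top',f,K,T); f,K,T=grab('side');meas('side',f,K,T)
E
```

```text
8.1 frame Fx 0.2 Fy 2.8 Fz 5.1 std 0.2 [ 0.5008 -0.0499  0.06  ] [ 0.66 -0.45 -0.01]
top red [458.6 -60. ] [17.5 10.9] 89.6
top yellow [688.7 -70.5] [165.1  63.3] 89.8
top green [608.8 -83.8] [75.6 26.7] 80.4
side red [499.8 -49.8] [75.3 74.3] 65.5
side yellow [612.8  -1.5] [81.7 76.1] 65.0
side green [578.8 -75. ] [76.2 74.5] 65.3
```

jog_arm(rows=[[0, -0.0002, -0.0005, 0, 0, 0, 0], [0, 0, 0, 0, 0, 0, 0]])

```text
time: 8.4
ee_pos: [0.5007, -0.0501, 0.0599]
orientation: [-3.066, 0.679, -0.001]
wrist_force: [1.1, 3.9, 5.4]
opening: 0.019
grip_force: 60.9
```

jog_arm(rows=[[0, -0.0002, -0.0005, 0, 0, 0, 0], [0, 0, 0, 0, 0, 0, 0]])

```text
time: 8.6
ee_pos: [0.5006, -0.0502, 0.06]
orientation: [-3.066, 0.679, -0.002]
wrist_force: [1.5, 4.9, 4.4]
opening: 0.0186
grip_force: 60.9
```

jog_arm(rows=[[0, -0.0002, -0.0005, 0, 0, 0, 0], [0, -0.0002, -0.0004, 0, 0, 0, 0], [0, 0, 0, 0, 0, 0, 0]])

```text
time: 8.9
ee_pos: [0.5005, -0.0505, 0.06]
orientation: [-3.065, 0.679, -0.002]
wrist_force: [0.5, 7.0, 5.3]
opening: 0.0188
grip_force: 60.9
```

```bash
python3 s.py 2
```

```text
8.95 frame Fx -2.4 Fy 6.9 Fz 5.1 std 0.4 [ 0.5006 -0.0505  0.06  ] [ 2.42 -0.55  0.09]
```

jog_arm(rows=[[0, -0.0002, -0.0006, 0, 0, 0, 0], [0, 0, 0, 0, 0, 0, 0]])

```text
time: 9.15
ee_pos: [0.5005, -0.0507, 0.06]
orientation: [-3.064, 0.678, -0.003]
wrist_force: [2.1, 8.5, 5.0]
opening: 0.0186
grip_force: 60.9
```

```bash
python3 s.py 3
```

```text
9.25 frame Fx -1.9 Fy 8.7 Fz 5.0 std 0.8 [ 0.5005 -0.0507  0.06  ] [ 2.94 -0.62 -0.02]
```

jog_arm(rows=[[0, 0, 0, 0, 0, 0, 0], [0, 0, 0, 0, 0, 0, 0], [0, 0, 0, 0, 0, 0, 0], [0, 0, 0, 0, 0, 0, 0], [0, 0, 0, 0, 0, 0, 0]])

```text
time: 9.75
ee_pos: [0.5005, -0.0507, 0.06]
orientation: [-3.064, 0.678, -0.003]
wrist_force: [2.2, 9.2, 5.5]
opening: 0.0188
grip_force: 60.9
```

jog_arm(rows=[[0, 0.0002, 0.0005, 0, 0, 0, 0], [0, 0.0002, 0.0005, 0, 0, 0, 0], [0, 0.0002, 0.0004, 0, 0, 0, 0], [0, 0, 0, 0, 0, 0, 0]])

```text
time: 10.15
ee_pos: [0.5006, -0.0505, 0.06]
orientation: [-3.066, 0.678, -0.001]
wrist_force: [1.7, 4.3, 5.2]
opening: 0.0188
grip_force: 60.9
```

```bash
python3 s.py 1
```

```text
10.15 frame Fx -0.3 Fy 4.6 Fz 5.2 std 0.0 [ 0.5006 -0.0505  0.06  ] [ 1.54 -0.53  0.05]
```

jog_arm(rows=[[0, 0.0002, 0.0005, 0, 0, 0, 0], [0, 0, 0, 0, 0, 0, 0], [0.6, 0, 0, 0, 0, 0, 0], [0.6, 0, 0, 0, 0, 0, 0], [0.6, 0, 0, 0, 0, 0, 0]])

```text
time: 10.65
ee_pos: [0.4991, -0.0511, 0.059]
orientation: [3.066, -0.679, -0.004]
wrist_force: [0.6, -0.6, -0.5]
opening: 0.0512
grip_force: 0.0
```

jog_arm(rows=[[0.6, 0, 0, 0.02, 0, 0, 0], [0.6, 0, 0, 0.03, 0, 0, 0], [0.6, 0, 0, 0.03, 0, 0, 0], [0.6, 0, 0, 0, 0, 0, 0]])

```text
time: 11.05
ee_pos: [0.5025, -0.051, 0.1437]
orientation: [-3.066, 0.678, -0.011]
wrist_force: [1.2, -0.6, -0.4]
opening: 0.0513
grip_force: 0.0
```

```bash
python3 s.py 1
python3 - <<'E'
from m import *
print(np.round(ctrl.sense()['q'],3))
f,K,T=grab('side');meas('side',f,K,T)
b=cv2.resize(f[200:320,260:420],None,fx=4,fy=4,interpolation=cv2.INTER_CUBIC); cv2.imwrite('pics/g2.png',b[:,:,::-1])
E
```

```text
11.05 frame Fx 1.3 Fy -0.0 Fz -0.4 std 0.0 [ 0.5025 -0.051   0.1437] [-0.01 -0.08 -0.03]
[ 0.211  0.208 -0.182  0.002 -1.175  0.924]
side red [499.5 -50.2] [74.9 74.2] 65.4
side yellow [612.7  -1.6] [82.1 76. ] 65.0
side green [578.7 -75.1] [76.5 74.5] 65.0
```

View pics/g2.png

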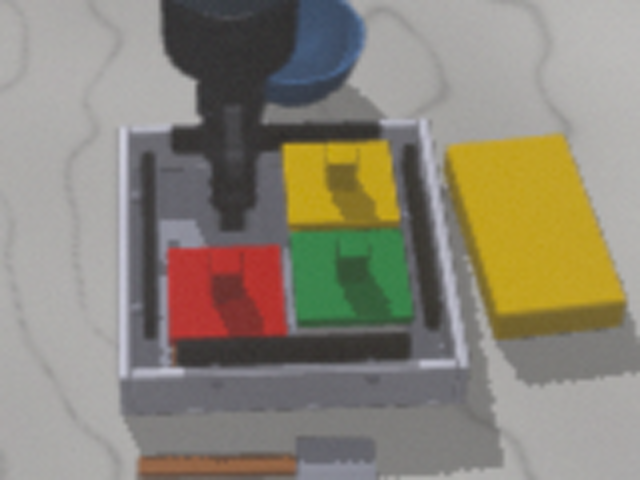

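jog_arm(rows=[[0.6, 0.0103, 0.0046, 0, 0, 0, -0.15], [0.6, 0.0103, 0.0046, 0, 0, 0, -0.15], [0.6, 0.0103, 0.0046, 0, 0, 0, -0.15], [0.6, 0.0103, 0.0046, 0, 0, 0, -0.15], [0.6, 0.0103, 0.0046, 0, 0, 0, -0.15]])

```text
time: 11.6
ee_pos: [0.5511, -0.0277, 0.1381]
orientation: [2.598, -1.763, -0.004]
wrist_force: [-0.1, 0.0, -0.1]
opening: 0.0514
grip_force: 0.0
```

jog_arm(rows=[[0.6, 0.0103, 0.0046, 0, 0, 0, -0.15], [0.6, 0.0103, 0.0046, 0, 0, 0, -0.15], [0.6, 0.0103, 0.0046, 0, 0, 0, -0.15], [0.6, 0.0103, 0.0046, 0, 0, 0, -0.15], [0.6, 0.0103, 0.0046, 0, 0, 0, -0.15]])

```text
time: 12.1
ee_pos: [0.6026, -0.0047, 0.1379]
orientation: [1.771, -2.591, -0.003]
wrist_force: [0.4, -0.4, 0.3]
opening: 0.0512
grip_force: 0.0
```

jog_arm(rows=[[0.6, 0.0103, 0.0046, 0, 0, 0, -0.071], [0.6, 0, 0, 0, 0, 0, 0], [0.6, 0, 0, 0, 0, 0, 0]])

```text
time: 12.4
ee_pos: [0.6127, -0.0003, 0.1384]
orientation: [1.689, -2.646, -0.002]
wrist_force: [-1.3, -0.4, 0.3]
opening: 0.0512
grip_force: 0.0
```

jog_arm(rows=[[0.6, 0, 0, -0.025, 0, 0, 0], [0.6, 0, 0, -0.025, 0, 0, 0], [0.6, 0, 0, -0.02, 0, 0, 0], [0.6, 0, 0, -0.009, 0, 0, 0], [0.6, 0, 0, 0, 0, 0, 0]])

```text
time: 12.9
ee_pos: [0.6122, -0.0005, 0.0595]
orientation: [1.688, -2.646, -0.002]
wrist_force: [0.3, -0.2, 0.7]
opening: 0.0514
grip_force: 0.0
```

jog_arm(rows=[[0, 0, 0, 0, 0, 0, 0], [0, 0, 0, 0, 0, 0, 0], [0, 0, 0, 0, 0, 0, 0], [0, 0, 0, 0, 0, 0, 0]])

```text
time: 13.3
ee_pos: [0.6146, -0.0001, 0.0623]
orientation: [-1.688, 2.647, -0.002]
wrist_force: [0.6, 0.6, 6.2]
opening: 0.0187
grip_force: 59.6
```

```bash
python3 s.py 2
python3 - <<'E'
from m import *
f,K,T=grab('side');meas('side',f,K,T)
E
```

```text
13.35 frame Fx -0.0 Fy 0.3 Fz 6.0 std 0.5 [ 6.146e-01 -1.000e-04  6.230e-02] [0.11 0.1  0.  ]
side red [499.5 -50.2] [74.9 74.2] 65.3
side yellow [612.5  -1.4] [82.2 76. ] 65.1
side green [578.6 -75.2] [76.5 74.4] 65.1
```

jog_arm(rows=[[0, -0.0068, 0.0032, 0, 0, 0, 0], [0, -0.0136, 0.0063, 0, 0, 0, 0], [0, -0.0136, 0.0063, 0, 0, 0, 0], [0, -0.0136, 0.0063, 0, 0, 0, 0], [0, 0, 0, 0, 0, 0, 0]])

```text
time: 13.9
ee_pos: [0.5656, 0.0228, 0.0623]
orientation: [-1.689, 2.647, -0.001]
wrist_force: [-1.7, 1.8, 7.8]
opening: 0.0183
grip_force: 60.0
```

jog_arm(rows=[[0, -0.0136, 0.0063, 0, 0, 0, 0], [0, -0.0068, 0.0032, 0, 0, 0, 0], [0, -0.0036, 0.0017, 0, 0, 0, 0], [0, 0, 0, 0, 0, 0, 0], [0, 0, 0, 0, 0, 0, 0]])

```text
time: 14.4
ee_pos: [0.5429, 0.0336, 0.0623]
orientation: [-1.688, 2.647, -0.001]
wrist_force: [-1.4, 1.6, 9.1]
opening: 0.0184
grip_force: 60.2
```

```bash
python3 s.py 2
```

```text
14.45 frame Fx -2.0 Fy 0.9 Fz 9.0 std 0.0 [0.5429 0.0336 0.0623] [0.5  0.59 0.03]
```

jog_arm(rows=[[0, -0.0018, 0.0008, 0.0005, 0, 0, 0], [0, 0, 0, 0, 0, 0, 0]])

```text
time: 14.65
ee_pos: [0.5412, 0.0342, 0.0623]
orientation: [-1.688, 2.647, -0.002]
wrist_force: [1.3, -0.3, 6.9]
opening: 0.0187
grip_force: 59.9
```

jog_arm(rows=[[0, -0.0009, 0.0004, 0.0005, 0, 0, 0], [0, 0, 0, 0, 0, 0, 0]])

```text
time: 14.85
ee_pos: [0.5398, 0.0345, 0.0623]
orientation: [-1.688, 2.648, -0.001]
wrist_force: [1.1, 0.7, 5.8]
opening: 0.0183
grip_force: 59.8
```

jog_arm(rows=[[0, -0.0009, 0.0004, 0, 0, 0, 0], [0, 0, 0, 0, 0, 0, 0]])

```text
time: 15.05
ee_pos: [0.539, 0.0348, 0.0623]
orientation: [-1.688, 2.648, -0.001]
wrist_force: [1.5, 0.6, 4.9]
opening: 0.0187
grip_force: 59.8
```

jog_arm(rows=[[0, -0.0009, 0.0004, 0, 0, 0, 0], [0, 0, 0, 0, 0, 0, 0]])

```text
time: 15.25
ee_pos: [0.5381, 0.0351, 0.0623]
orientation: [-1.688, 2.648, -0.001]
wrist_force: [1.8, -1.1, 5.6]
opening: 0.0186
grip_force: 59.8
```

jog_arm(rows=[[0, -0.0009, 0.0004, 0, 0, 0, 0], [0, 0, 0, 0, 0, 0, 0]])

```text
time: 15.45
ee_pos: [0.5372, 0.0355, 0.0623]
orientation: [-1.688, 2.648, -0.001]
wrist_force: [1.2, -0.5, 6.6]
opening: 0.0185
grip_force: 59.8
```

```bash
python3 s.py 1
```

```text
15.45 frame Fx 1.3 Fy 0.0 Fz 6.6 std 0.0 [0.5372 0.0355 0.0623] [-0.14 -0.52 -0.01]
```

jog_arm(rows=[[0, -0.0009, 0.0004, 0, 0, 0, 0], [0, 0, 0, 0, 0, 0, 0]])

```text
time: 15.65
ee_pos: [0.5363, 0.0359, 0.0623]
orientation: [-1.688, 2.648, -0.001]
wrist_force: [1.7, -0.5, 5.3]
opening: 0.0185
grip_force: 59.8
```

jog_arm(rows=[[0, -0.0009, 0.0004, 0, 0, 0, 0], [0, 0, 0, 0, 0, 0, 0]])

```text
time: 15.85
ee_pos: [0.5354, 0.0363, 0.0623]
orientation: [-1.688, 2.648, -0.001]
wrist_force: [1.6, -0.3, 5.3]
opening: 0.0187
grip_force: 59.8
```

jog_arm(rows=[[0, -0.0009, 0.0004, 0, 0, 0, 0], [0, 0, 0, 0, 0, 0, 0]])

```text
time: 16.05
ee_pos: [0.5345, 0.0367, 0.0623]
orientation: [-1.688, 2.648, -0.001]
wrist_force: [2.5, -1.2, 5.7]
opening: 0.0188
grip_force: 59.8
```

jog_arm(rows=[[0, -0.0009, 0.0004, 0, 0, 0, 0], [0, 0, 0, 0, 0, 0, 0]])

```text
time: 16.25
ee_pos: [0.5336, 0.0371, 0.0623]
orientation: [-1.688, 2.648, -0.001]
wrist_force: [2.1, -1.0, 5.2]
opening: 0.0187
grip_force: 59.8
```

jog_arm(rows=[[0, -0.0009, 0.0004, 0, 0, 0, 0], [0, 0, 0, 0, 0, 0, 0]])

```text
time: 16.45
ee_pos: [0.533, 0.0374, 0.0623]
orientation: [-1.688, 2.648, -0.002]
wrist_force: [3.7, -1.9, 4.9]
opening: 0.0189
grip_force: 59.7
```

jog_arm(rows=[[0, -0.0009, 0.0004, 0, 0, 0, 0], [0, 0, 0, 0, 0, 0, 0]])

```text
time: 16.65
ee_pos: [0.5326, 0.0376, 0.0624]
orientation: [-1.688, 2.647, -0.003]
wrist_force: [5.1, -2.2, 3.5]
opening: 0.0187
grip_force: 59.6
```

jog_arm(rows=[[0, -0.0009, 0.0004, 0, 0, 0, 0], [0, 0, 0, 0, 0, 0, 0]])

```text
time: 16.85
ee_pos: [0.5323, 0.0378, 0.0625]
orientation: [-1.688, 2.646, -0.005]
wrist_force: [7.5, -4.4, 1.7]
opening: 0.0186
grip_force: 59.5
```

```bash
python3 s.py 2
```

```text
16.9 frame Fx 8.7 Fy -0.7 Fz 1.5 std 0.1 [0.5323 0.0378 0.0625] [-1.6  -2.64  0.  ]
```

jog_arm(rows=[[0, -0.0002, 0.0001, -0.0004, 0, 0, 0], [0, 0, 0, 0, 0, 0, 0], [0, 0, 0, 0, 0, 0, 0]])

```text
time: 17.2
ee_pos: [0.5323, 0.0378, 0.0624]
orientation: [-1.688, 2.646, -0.005]
wrist_force: [6.5, -5.2, 4.4]
opening: 0.0188
grip_force: 59.7
```

jog_arm(rows=[[0, 0, 0, 0, 0, 0, 0], [0, 0, 0, 0, 0, 0, 0], [0, 0, 0, 0, 0, 0, 0], [0, 0, 0, 0, 0, 0, 0], [0, 0, 0, 0, 0, 0, 0]])

```text
time: 17.7
ee_pos: [0.5324, 0.0378, 0.0624]
orientation: [-1.688, 2.646, -0.005]
wrist_force: [6.9, -5.2, 4.0]
opening: 0.0186
grip_force: 59.7
```

```bash
python3 s.py 1
```

```text
17.7 frame Fx 8.4 Fy -1.8 Fz 4.0 std 0.0 [0.5324 0.0378 0.0624] [-1.77 -2.5  -0.03]
```

jog_arm(rows=[[0, -0.0003, 0.0001, 0, 0, 0, 0], [0, 0, 0, 0, 0, 0, 0], [0, 0, 0, 0, 0, 0, 0], [0, 0, 0, 0, 0, 0, 0], [0, 0, 0, 0, 0, 0, 0]])

```text
time: 18.2
ee_pos: [0.5322, 0.0378, 0.0624]
orientation: [-1.688, 2.646, -0.006]
wrist_force: [7.4, -5.5, 5.0]
opening: 0.0185
grip_force: 59.6
```

jog_arm(rows=[[0, 0, 0, 0, 0, 0, 0], [0, 0, 0, 0, 0, 0, 0], [0, 0.0007, -0.0003, 0, 0, 0, 0], [0, 0.0007, -0.0003, 0, 0, 0, 0], [0, 0, 0, 0, 0, 0, 0]])

```text
time: 18.7
ee_pos: [0.5326, 0.0376, 0.0623]
orientation: [-1.688, 2.647, -0.003]
wrist_force: [3.8, -2.6, 6.3]
opening: 0.0187
grip_force: 60.0
```

```bash
python3 s.py 1
```

```text
18.7 frame Fx 4.5 Fy -0.7 Fz 6.3 std 0.0 [0.5326 0.0376 0.0623] [-0.95 -1.47  0.01]
```

jog_arm(rows=[[0, 0.0005, -0.0002, 0, 0, 0, 0], [0, 0, 0, 0, 0, 0, 0], [0.6, 0, 0, 0, 0, 0, 0], [0.6, 0, 0, 0, 0, 0, 0], [0.6, 0, 0, 0, 0, 0, 0]])

```text
time: 19.2
ee_pos: [0.5303, 0.0377, 0.0603]
orientation: [1.687, -2.647, -0.002]
wrist_force: [-0.3, -0.8, -0.3]
opening: 0.0512
grip_force: 0.0
```

jog_arm(rows=[[0.6, 0, 0, 0.02, 0, 0, 0], [0.6, 0, 0, 0.03, 0, 0, 0], [0.6, 0, 0, 0.03, 0, 0, 0], [0.6, 0, 0, 0, 0, 0, 0]])

```text
time: 19.6
ee_pos: [0.5337, 0.0382, 0.1453]
orientation: [-1.686, 2.644, -0.004]
wrist_force: [0.5, -0.1, -0.1]
opening: 0.0512
grip_force: 0.0
```

```bash
python3 s.py 1
python3 - <<'E'
from m import *
print(np.round(ctrl.sense()['q'],3))
f,K,T=grab('side');meas('side',f,K,T)
b=cv2.resize(f[200:320,260:420],None,fx=4,fy=4,interpolation=cv2.INTER_CUBIC); cv2.imwrite('pics/g3.png',b[:,:,::-1])
E
```

```text
19.6 frame Fx 0.5 Fy 0.1 Fz -0.1 std 0.0 [0.5337 0.0382 0.1453] [ 0.01 -0.07  0.01]
[ 3.650e-01  2.630e-01 -1.030e-01  1.000e-03 -1.197e+00 -8.010e-01]
side red [499.7 -50.2] [74.9 74.5] 65.2
side yellow [531.3  36.6] [82.5 76.2] 65.0
side green [578.6 -74.8] [76.  74.6] 64.9
```

View pics/g3.png

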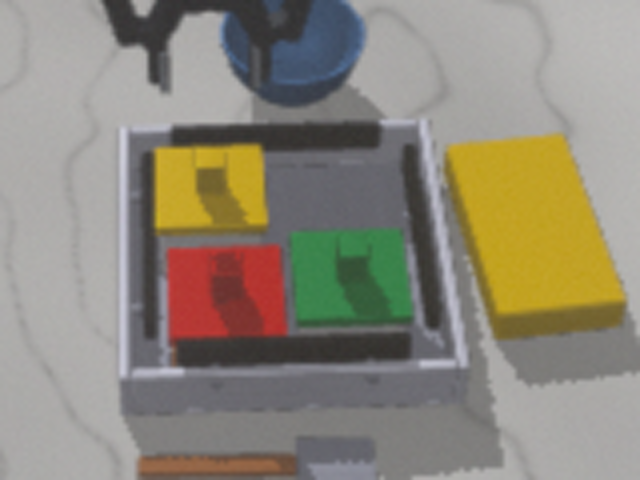

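Yellow is home against the near bar. On to green.

jog_arm(rows=[[0.6, 0.0045, -0.01, 0, 0, 0, 0.15], [0.6, 0.0045, -0.01, 0, 0, 0, 0.15], [0.6, 0.0045, -0.01, 0, 0, 0, 0.15], [0.6, 0.0045, -0.01, 0, 0, 0, 0.15], [0.6, 0.0045, -0.01, 0, 0, 0, 0.15]])

```text
time: 20.15
ee_pos: [0.5531, -0.0125, 0.1396]
orientation: [2.545, -1.838, -0.004]
wrist_force: [0.5, 0.1, 0.5]
opening: 0.0512
grip_force: 0.0
```

jog_arm(rows=[[0.6, 0.0045, -0.01, 0, 0, 0, 0.15], [0.6, 0.0045, -0.01, 0, 0, 0, 0.15], [0.6, 0.0045, -0.01, 0, 0, 0, 0.15], [0.6, 0.0045, -0.01, 0, 0, 0, 0.15], [0.6, 0.0045, -0.01, 0, 0, 0, 0.15]])

```text
time: 20.65
ee_pos: [0.5756, -0.0624, 0.1395]
orientation: [3.043, -0.778, -0.006]
wrist_force: [-0.3, 0.8, -0.3]
opening: 0.0511
grip_force: 0.0
```

jog_arm(rows=[[0.6, 0.0045, -0.0107, 0, 0, 0, 0.071], [0.6, 0, 0, 0, 0, 0, 0], [0.6, 0, 0, 0, 0, 0, 0]])

```text
time: 20.95
ee_pos: [0.5803, -0.0728, 0.14]
orientation: [3.066, -0.683, -0.004]
wrist_force: [-0.1, 0.4, -0.1]
opening: 0.0515
grip_force: 0.0
```

jog_arm(rows=[[0.6, 0, 0, -0.025, 0, 0, 0], [0.6, 0, 0, -0.025, 0, 0, 0], [0.6, 0, 0, -0.02, 0, 0, 0], [0.6, 0, 0, -0.011, 0, 0, 0], [0.6, 0, 0, 0, 0, 0, 0]])

```text
time: 21.45
ee_pos: [0.5798, -0.0726, 0.0586]
orientation: [3.066, -0.68, -0.006]
wrist_force: [-1.2, -0.2, -0.2]
opening: 0.0512
grip_force: 0.0
```

jog_arm(rows=[[0, 0, 0, 0, 0, 0, 0], [0, 0, 0, 0, 0, 0, 0], [0, 0, 0, 0, 0, 0, 0], [0, 0, 0, 0, 0, 0, 0]])

```text
time: 21.85
ee_pos: [0.5822, -0.0729, 0.062]
orientation: [-3.067, 0.679, -0.005]
wrist_force: [-1.4, 0.6, 5.9]
opening: 0.0186
grip_force: 61.6
```

```bash
python3 s.py 2
python3 - <<'E'
from m import *
f,K,T=grab('side');meas('side',f,K,T)
E
```

```text
21.9 frame Fx -1.4 Fy 0.4 Fz 5.9 std 0.5 [ 0.5822 -0.0728  0.062 ] [ 0.38  0.22 -0.03]
side red [499.6 -50.2] [74.9 74.6] 65.3
side yellow [531.3  36.6] [82.5 76.2] 65.0
side green [579.5 -72.8] [75.7 74.5] 64.6
```

jog_arm(rows=[[0, 0.0032, 0.0068, 0, 0, 0, 0], [0, 0.0063, 0.0136, 0, 0, 0, 0], [0, 0.0063, 0.0136, 0, 0, 0, 0], [0, 0.0063, 0.0136, 0, 0, 0, 0], [0, 0, 0, 0, 0, 0, 0]])

```text
time: 22.45
ee_pos: [0.6052, -0.0239, 0.062]
orientation: [-3.067, 0.677, -0.006]
wrist_force: [0.0, 1.9, 5.7]
opening: 0.0187
grip_force: 61.7
```

jog_arm(rows=[[0, 0.0063, 0.0136, 0, 0, 0, 0], [0, 0.0032, 0.0068, 0, 0, 0, 0], [0, 0.0017, 0.0036, 0, 0, 0, 0], [0, 0, 0, 0, 0, 0, 0], [0, 0, 0, 0, 0, 0, 0]])

```text
time: 22.95
ee_pos: [0.6157, -0.0011, 0.062]
orientation: [-3.067, 0.678, -0.005]
wrist_force: [-0.3, 0.8, 5.8]
opening: 0.0185
grip_force: 61.6
```

```bash
python3 s.py 2
```

```text
23.0 frame Fx -0.7 Fy 0.9 Fz 5.4 std 0.3 [ 0.6157 -0.0011  0.062 ] [0.21 0.1  0.02]
```

Travel so far is 79 mm. Feeling for the stop.

jog_arm(rows=[[0, 0.0008, 0.0018, 0, 0, 0, 0], [0, 0, 0, 0, 0, 0, 0]])

```text
time: 23.2
ee_pos: [0.6162, 0.0001, 0.062]
orientation: [3.067, -0.679, 0.004]
wrist_force: [-0.9, -0.4, 5.3]
opening: 0.0186
grip_force: 61.7
```

jog_arm(rows=[[0, 0.0004, 0.0009, 0, 0, 0, 0], [0, 0, 0, 0, 0, 0, 0]])

```text
time: 23.4
ee_pos: [0.6164, 0.0007, 0.062]
orientation: [3.067, -0.679, 0.004]
wrist_force: [-1.4, -2.1, 5.7]
opening: 0.0186
grip_force: 61.7
```

jog_arm(rows=[[0, 0.0004, 0.0009, 0, 0, 0, 0], [0, 0, 0, 0, 0, 0, 0]])

```text
time: 23.6
ee_pos: [0.6168, 0.0016, 0.062]
orientation: [3.067, -0.679, 0.004]
wrist_force: [-1.6, -2.8, 6.1]
opening: 0.0184
grip_force: 61.7
```

jog_arm(rows=[[0, 0.0004, 0.0009, 0, 0, 0, 0], [0, 0, 0, 0, 0, 0, 0]])

```text
time: 23.8
ee_pos: [0.6172, 0.0024, 0.062]
orientation: [3.067, -0.679, 0.004]
wrist_force: [-1.7, -1.5, 6.3]
opening: 0.0183
grip_force: 61.7
```

jog_arm(rows=[[0, 0.0004, 0.0009, 0, 0, 0, 0], [0, 0, 0, 0, 0, 0, 0]])

```text
time: 24.0
ee_pos: [0.6176, 0.0034, 0.062]
orientation: [3.067, -0.679, 0.004]
wrist_force: [-1.4, -2.6, 6.1]
opening: 0.0184
grip_force: 61.7
```

```bash
python3 s.py 2
```

```text
24.05 frame Fx -0.3 Fy -2.7 Fz 6.0 std 0.3 [0.6176 0.0034 0.062 ] [-0.74  0.4   0.05]
```

jog_arm(rows=[[0, 0.0004, 0.0009, 0, 0, 0, 0], [0, 0, 0, 0, 0, 0, 0]])

```text
time: 24.25
ee_pos: [0.618, 0.0042, 0.062]
orientation: [3.067, -0.679, 0.004]
wrist_force: [-1.2, -2.8, 5.9]
opening: 0.0184
grip_force: 61.7
```

jog_arm(rows=[[0, 0.0004, 0.0009, 0, 0, 0, 0], [0, 0, 0, 0, 0, 0, 0]])

```text
time: 24.45
ee_pos: [0.6184, 0.0052, 0.062]
orientation: [3.067, -0.679, 0.004]
wrist_force: [-0.2, -2.3, 5.4]
opening: 0.0185
grip_force: 61.7
```

jog_arm(rows=[[0, 0.0004, 0.0009, 0, 0, 0, 0], [0, 0, 0, 0, 0, 0, 0]])

```text
time: 24.65
ee_pos: [0.6188, 0.006, 0.062]
orientation: [3.067, -0.679, 0.004]
wrist_force: [-0.8, -2.3, 5.6]
opening: 0.0184
grip_force: 61.7
```

jog_arm(rows=[[0, 0.0004, 0.0009, 0, 0, 0, 0], [0, 0, 0, 0, 0, 0, 0]])

```text
time: 24.85
ee_pos: [0.6192, 0.0069, 0.062]
orientation: [3.067, -0.679, 0.004]
wrist_force: [-0.7, -2.4, 5.6]
opening: 0.0184
grip_force: 61.7
```

jog_arm(rows=[[0, 0.0004, 0.0009, 0, 0, 0, 0], [0, 0, 0, 0, 0, 0, 0]])

```text
time: 25.05
ee_pos: [0.6196, 0.0079, 0.062]
orientation: [3.067, -0.679, 0.004]
wrist_force: [-1.3, -3.3, 5.1]
opening: 0.0186
grip_force: 61.7
```

jog_arm(rows=[[0, 0.0004, 0.0009, 0, 0, 0, 0], [0, 0, 0, 0, 0, 0, 0]])

```text
time: 25.25
ee_pos: [0.62, 0.0088, 0.062]
orientation: [3.067, -0.679, 0.004]
wrist_force: [-1.9, -2.3, 5.7]
opening: 0.0186
grip_force: 61.7
```

jog_arm(rows=[[0, 0.0004, 0.0009, 0, 0, 0, 0], [0, 0, 0, 0, 0, 0, 0]])

```text
time: 25.45
ee_pos: [0.6204, 0.0097, 0.062]
orientation: [3.067, -0.679, 0.004]
wrist_force: [-1.3, -1.8, 6.0]
opening: 0.0187
grip_force: 61.7
```

jog_arm(rows=[[0, 0.0004, 0.0009, 0, 0, 0, 0], [0, 0, 0, 0, 0, 0, 0]])

```text
time: 25.65
ee_pos: [0.6206, 0.0102, 0.062]
orientation: [3.066, -0.679, 0.003]
wrist_force: [-1.4, -3.6, 6.7]
opening: 0.0185
grip_force: 61.8
```

jog_arm(rows=[[0, 0.0004, 0.0009, 0, 0, 0, 0], [0, 0, 0, 0, 0, 0, 0]])

```text
time: 25.85
ee_pos: [0.6207, 0.0104, 0.062]
orientation: [3.065, -0.679, 0.002]
wrist_force: [-1.7, -6.0, 6.1]
opening: 0.0185
grip_force: 61.9
```

```bash
python3 s.py 2
```

```text
25.9 frame Fx 0.4 Fy -6.1 Fz 6.3 std 0.0 [0.6207 0.0103 0.062 ] [-1.87  0.72 -0.01]
```

jog_arm(rows=[[0, 0.0004, 0.0009, 0, 0, 0, 0], [0, 0, 0, 0, 0, 0, 0]])

```text
time: 26.1
ee_pos: [0.6208, 0.0106, 0.062]
orientation: [3.064, -0.678, 0.001]
wrist_force: [-2.1, -7.5, 8.1]
opening: 0.0186
grip_force: 61.9
```

```bash
python3 s.py 2
```

```text
26.15 frame Fx 1.4 Fy -8.2 Fz 7.3 std 0.5 [0.6208 0.0106 0.062 ] [-2.56  0.92  0.01]
```

jog_arm(rows=[[0, 0.0002, 0.0005, 0, 0, 0, 0], [0, 0, 0, 0, 0, 0, 0], [0, 0, 0, 0, 0, 0, 0], [0, 0, 0, 0, 0, 0, 0], [0, 0, 0, 0, 0, 0, 0]])

```text
time: 26.65
ee_pos: [0.6208, 0.0107, 0.062]
orientation: [3.063, -0.678, 0.001]
wrist_force: [-3.4, -9.8, 7.3]
opening: 0.0188
grip_force: 61.9
```

jog_arm(rows=[[0, 0, 0, 0, 0, 0, 0], [0, 0, 0, 0, 0, 0, 0], [0, 0, 0, 0, 0, 0, 0]])

```text
time: 26.95
ee_pos: [0.6208, 0.0107, 0.062]
orientation: [3.063, -0.679, 0.001]
wrist_force: [-2.7, -7.8, 8.5]
opening: 0.0185
grip_force: 61.9
```

jog_arm(rows=[[0, -0.0003, -0.0007, 0, 0, 0, 0], [0, -0.0003, -0.0007, 0, 0, 0, 0], [0, -0.0002, -0.0005, 0, 0, 0, 0], [0, 0, 0, 0, 0, 0, 0]])

```text
time: 27.35
ee_pos: [0.6208, 0.0105, 0.062]
orientation: [3.066, -0.679, 0.003]
wrist_force: [-1.9, -3.2, 5.6]
opening: 0.0187
grip_force: 61.8
```

```bash
python3 s.py 1
```

```text
27.35 frame Fx -0.4 Fy -3.7 Fz 5.6 std 0.0 [0.6208 0.0105 0.062 ] [-1.16  0.56  0.03]
```

jog_arm(rows=[[0, -0.0002, -0.0004, 0, 0, 0, 0], [0, 0, 0, 0, 0, 0, 0], [0.6, 0, 0, 0, 0, 0, 0], [0.6, 0, 0, 0, 0, 0, 0], [0.6, 0, 0, 0, 0, 0, 0]])

```text
time: 27.85
ee_pos: [0.6199, 0.0115, 0.0601]
orientation: [-3.067, 0.679, 0.001]
wrist_force: [0.1, 0.1, 0.1]
opening: 0.0514
grip_force: 0.0
```

jog_arm(rows=[[0.6, 0, 0, 0.02, 0, 0, 0], [0.6, 0, 0, 0.03, 0, 0, 0], [0.6, 0, 0, 0.04, 0, 0, 0], [0.6, 0, 0, 0.04, 0, 0, 0], [0.6, 0, 0, 0.03, 0, 0, 0]])

```text
time: 28.35
ee_pos: [0.6205, 0.0114, 0.2232]
orientation: [-3.067, 0.679, -0.004]
wrist_force: [1.2, 0.6, -0.4]
opening: 0.0511
grip_force: 0.0
```

jog_arm(rows=[[0.6, -0.03, 0.03, 0, 0, 0, 0], [0.6, -0.03, 0.03, 0, 0, 0, 0], [0.6, -0.03, 0.03, 0, 0, 0, 0], [0.6, -0.03, 0.03, 0, 0, 0, 0], [0.6, 0, 0, 0, 0, 0, 0]])

```text
time: 28.85
ee_pos: [0.4974, 0.1341, 0.2209]
orientation: [-3.067, 0.672, 0.0]
wrist_force: [0.6, 0.0, -0.1]
opening: 0.0512
grip_force: 0.0
```

```bash
python3 s.py 1
python3 - <<'E'
from m import *
f,K,T=grab('side');meas('side',f,K,T)
b=cv2.resize(f[200:320,260:420],None,fx=4,fy=4,interpolation=cv2.INTER_CUBIC); cv2.imwrite('pics/g4.png',b[:,:,::-1])
E
```

```text
28.85 frame Fx 0.6 Fy 0.3 Fz -0.1 std 0.0 [0.4974 0.1341 0.2209] [-0.01  0.03  0.  ]
side red [499.6 -50.1] [74.8 74.6] 65.0
side yellow [531.1  36.2] [81.6 76.1] 65.0
side green [618.1   9.9] [76.4 74.8] 64.9
```

View pics/g4.png

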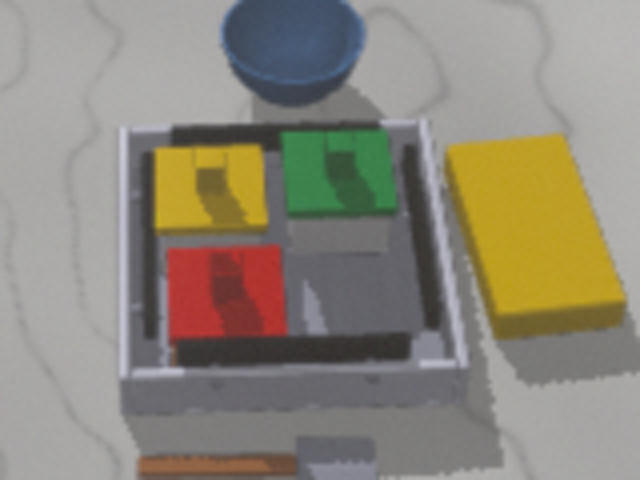

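All three tubs are home: red at (228,290), yellow at (210,188) and green at (340,172). The bowl, scoop and cheese pack have not moved, and the arm is clear.

```bash
python3 -c "
from workcell import ctrl; print(ctrl.job_done())"
```

```text
the job is handed in; nothing more can be done
None
```

I slid the red, yellow and green tubs home in that order, pressed each against its stop bar for at least half a second with about 8–10 N at the wrist (sliding friction included), and handed the job in at about 29 s with the arm clear.

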